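Turn the tall tin to the front of the turntable

TASK

Turn the wooden turntable by gently pushing the blue pegs on its rim until the tall tin with the tomato label that stands on it is at the front, in line with the orange pointer of the base. Only push: do not grip or lift anything, do not touch the food things standing on the turntable, keep them all standing, and leave the things around it where they are.

Things in the scene. Friction and masses are not known exactly. Their poses are not given: they have to be found in the camera images.
- carousel: the turntable's fixed base: a black disc 105 mm in radius and 14 mm high under the deck, with a black tongue 30 mm wide and 8 mm high that reaches 190 mm from the centre, along the base's own -x axis, and carries an orange diamond (the pointer, 11 mm above the table, 178 mm from the centre). Origin: on the turning axis at table height; z up; front is -x of this frame, and the base stands turned by up to 0.5 rad. It cannot move
- deck (a joint): angle of the wooden deck on the base, rad, growing counter-clockwise seen from above; zero when the deck's x axis lies along the base's x axis. Turns without end in both directions, with light friction (about 0.12 N m, some 1 N at the rim), and stops at once when no longer pushed. The deck is a light wooden tray 145 mm in radius; its floor is 36 mm above the table, its lip 42 mm, lip 4 mm thick; things stand loose on its floor and ride round with it when it is turned steadily
- peg0 (a point): centre of the ball on top of a blue push peg of the deck, 160 mm from the turning axis, 86 mm above the table, at 45 degrees counter-clockwise from the deck's own x axis. The peg is upright, 16 mm in diameter (ball 20 mm), and stands on a wooden ear of 14 mm radius whose top is 36 mm above the table; it turns with the deck
- peg1 (a point): centre of the ball on top of a blue push peg of the deck, 160 mm from the turning axis, 86 mm above the table, at 135 degrees counter-clockwise from the deck's own x axis. The peg is upright, 16 mm in diameter (ball 20 mm), and stands on a wooden ear of 14 mm radius whose top is 36 mm above the table; it turns with the deck
- peg2 (a point): centre of the ball on top of a blue push peg of the deck, 160 mm from the turning axis, 86 mm above the table, at 225 degrees counter-clockwise from the deck's own x axis. The peg is upright, 16 mm in diameter (ball 20 mm), and stands on a wooden ear of 14 mm radius whose top is 36 mm above the table; it turns with the deck
- peg3 (a point): centre of the ball on top of a blue push peg of the deck, 160 mm from the turning axis, 86 mm above the table, at 315 degrees counter-clockwise from the deck's own x axis. The peg is upright, 16 mm in diameter (ball 20 mm), and stands on a wooden ear of 14 mm radius whose top is 36 mm above the table; it turns with the deck
- tall_tin: the tall tin with red tomato label, 58 mm in diameter, 72 mm high: the one to bring to the front. Stands loose on the deck at the start, its centre 65 to 90 mm from the turning axis. Origin: centre of its underside; z up.
- flat_tin: flat gold tin, 86 mm in diameter, 40 mm high. Stands loose on the deck at the start, its centre 65 to 90 mm from the turning axis. Origin: centre of its underside; z up.
- tub: white-lidded deli tub with blue label, 76 mm in diameter, 78 mm high. Stands loose on the deck at the start, its centre 65 to 90 mm from the turning axis. Origin: centre of its underside; z up.
- cups: stack of cream paper portion cups, 60 mm in diameter, 61 mm high. Stands loose on the deck at the start, its centre 65 to 90 mm from the turning axis. Origin: centre of its underside; z up. It stands at the front at the start
- green_jar: green spice jar with black cap, 56 mm wide, 125 mm high, loose on the table left of the turntable. Origin: centre of its underside
- cream_jar: cream spice jar with black cap, 56 mm wide, 125 mm high, loose on the table left of the turntable. Origin: centre of its underside
- timer: round red and white kitchen timer, 64 mm in diameter, 42 mm high, loose on the table. Origin: centre of its underside
- cutter: yellow box cutter, 24 x 150 mm, 21 mm high, long along its y axis, lying on the table to the right. Origin: centre of its underside
- lemon: yellow lemon, 71 x 53 mm, 51 mm high, lying on the table to the right. Origin: centre of its underside
There are look-alikes about, which are no part of the job. What is shaped like the tall_tin but black is not meant. Leave any black look-alike of the tub alone.

How it is judged:
At the end, for the whole second after the job is handed in: The tall tin stands on the front of the deck, its centre within 16 mm sideways of the line from the turning axis to the orange pointer; the deck is at rest and all four things stand upright on its floor (y of tall_tin in the frame of carousel between -0.016 and 0.016 m and x of tall_tin in the frame of carousel below -0.04 m and velocity of joint deck between -0.05 and 0.05 rad/s and angle between each of tall_tin, flat_tin, tub, cups's own z axis and vertical below 0.1 rad and height (world z) of tall_tin between 0.03 and 0.042 m and horizontal distance between each of tall_tin, flat_tin, tub, cups and carousel below 0.12 m and linear speed of each of tall_tin, flat_tin, tub, cups below 0.02 m/s and height (world z) of flat_tin between 0.03 and 0.042 m and height (world z) of tub between 0.03 and 0.042 m and height (world z) of cups between 0.03 and 0.042 m); the robot touches nothing.
It fails at once if the robot touches a thing standing on the turntable (over 1 N) (contact force between any of tall_tin, flat_tin, tub, cups and the fingers above 1 N or contact force between any of tall_tin, flat_tin, tub, cups and the arm above 1 N).
It fails at once if a thing on the turntable is lifted off its deck, falls off or tips over (height (world z) of any of tall_tin, flat_tin, tub, cups above 0.056 m or height (world z) of any of tall_tin, flat_tin, tub, cups below 0.026 m or angle between any of tall_tin, flat_tin, tub, cups's own z axis and vertical above 0.35 rad).
It fails at once if the turntable is pushed or squeezed with more than 30 N (contact force between carousel and the fingers above 30 N or contact force between carousel and the arm above 30 N).
It fails at once if a thing standing beside the turntable is moved more than 20 mm (distance of any of green_jar, cream_jar, timer, cutter, lemon from where it was at the start of the episode above 0.02 m).
It also fails if it takes over 56 s, if anything falls off the work surface, if the arm or the gripper's body presses on something with over 40 N, if the wrist force passes 120 N, or if a joint passes its speed limit or range.

ROBOT

A 6-joint arm with a two-finger parallel gripper is mounted at the origin on a cart in front of the work surface, level with it; the furniture and walls round the work are solid. World frame = base frame: x ahead of the robot, y to its left, z up, the work surface at z = 0. Lengths are in m, angles in rad, forces in N, time in s.
With the tool pointing down it reaches from about 0.35 to 0.85 m from the base axis. Payload 8.1 kg.
Tool frame: the origin (TCP) lies between the finger pads; the fingertips stand 14 mm ahead of it and the grasp point (between the pads) lies 5 mm behind it; z points along the fingers, y is the line along which they close (so a half turn about z gives the same grasp; the last joint's range is limited). The gripper opens to 93 mm and grips with 3 to 60 N. Pads are 15 mm wide; open, the fingers measure 128 mm over their backs; the gripper's body (75 mm by 188 mm) begins 65 mm behind the grasp point.
Start: joints at [-1.229, 0.13, 1.488, -0, 1.523, -0.085], TCP at [0.248, -0.546, 0.233] pointing down, gripper open.
Joint ranges: [-2.96, 2.96], [-0.89, 2.26], [0.02, 2.5], [-1.34, 4.48], [0, 2.73], [-2.66, 2.66]. Speed limits (rad/s): [2.39, 2.39, 2.79, 3.14, 3.14, 3.14].

INTERFACE

Orientations are given as a rotation vector (axis times angle).
In Python, from plant import robot gives the robot as it stands.
- The arm moves only by the tool arm_command, never from a script. Its argument "targets" is a list of rows, each an object of numbers: "x", "y", "z": the shift along the world's x, y, z in units of 500 mm (1.0 is 500 mm); "rx", "ry", "rz": the turn, a rotation vector about the world's x, y, z in units of 2 rad (1.0 is 2 rad); "claw": the closure in counts, from 0 (fully open) to 255 (shut). In form: [{"x": .., "y": .., "z": .., "rx": .., "ry": .., "rz": .., "claw": ..}, ...]. A call has 1 to 10 rows; each row is the pose to reach, as a shift and turn from the pose commanded when the call began; what a row does not reach only later rows make up. A row lasts 1/12 s, in which the tool goes at most 41.7 mm and 7.16 degrees, less where a joint would pass 70% of its speed; a pose out of reach is approached as far as the arm can. A call with a number of a shift or a turn outside -1 to 1 is refused whole. A call with a gripper value outside its range is refused whole. The fingers move at their own pace and stop on an object; "squeeze" is the grip in N (left out, the last holds). Time passes only in rows, so rows that repeat a pose let the fingers close. It gives the time, the measured TCP pose, the force, the opening and the grip force at its end, in the units of the state.
- robot.read_state(): the state, without advancing time (a new reading comes with each control period).
- robot.read_camera(name): name is "scene" or "side" or "wrist"; returns (picture, depth): 420x560x3 uint8, red, green, blue; 420x560 float32, m along the optical axis (not along the pixel's ray), 0 where there is no reading.
- robot.get_calibration(name): a dict with "intrinsics" (3x3 intrinsics, pixels), "origin" and "orientation" of the camera in the world. Camera axes: x right, y up, looking along -z (the intrinsics and any distortion apply to the point x, -y, -z); pixel columns grow to the right and rows downward; lengths in m; the calibration is good to about 2 mm. The wrist camera is an equidistant fisheye: a pixel r from the principal point sees the ray r / f radians off the axis. A picture is of the moment at which its call begins: read the wrist's pose just before it. get_calibration takes no time and is no camera call; for the wrist camera it gives the pose at the moment of the call.
- robot.close_job(): hands the job in; it is judged then, once.
The state is a dict: "t": time; "q": joint angles; "dq": joint speeds; "joint_torque": joint torques, N m; "tool_pos": TCP position; "orientation": TCP orientation; "force": force on the tool from outside, world axes, zero at the start; "wrist_torque": the same for the moment, N m; "opening": finger opening in m; "gripper_force": force on a finger pad.
Only numpy, scipy, OpenCV 4.12 (cv2) and the standard library are available. Lean on these libraries where they do the work, as an engineer would, in place of code of your own. Each camera call takes 0.05 s, during which the arm holds its last target. There are 200 camera calls.

## Working session

There is one attempt and no reset: what is moved stays moved. The work goes in short steps, Python scripts to look and compute and a tool call to move; the robot and the scene stay as the last step left them, time stands still between calls to the robot, and variables do not carry over. Pictures are saved under pics/ and viewed, at most 10 in all, crops included, and the job is handed in when it is done.

Besides the shell and the picture viewer there is one more tool, called after ">>>" as name(argument=value, ...), one argument or row to a line, values as JSON. arm_command: Moves the arm, as the interface text tells. Shifts and turns lie within -1 to 1; 1 stands for 500 mm of shift or 2 rad of turn. Its arguments: {"type":"object","properties":{"targets":{"type":"array","items":{"type":"object","properties":{"x":{"type":"number","minimum":-1,"maximum":1},"y":{"type":"number","minimum":-1,"maximum":1},"z":{"type":"number","minimum":-1,"maximum":1},"rx":{"type":"number","minimum":-1,"maximum":1},"ry":{"type":"number","minimum":-1,"maximum":1},"rz":{"type":"number","minimum":-1,"maximum":1},"claw":{"type":"number"}}}},"squeeze":{"type":"number"}},"required":["targets"]}

```bash
mkdir -p pics; ls; cat > h.py <<'E'
import numpy as np, cv2
from plant import robot
def ray(c,u,v):
    K=np.array(c["intrinsics"]);R=np.array(c["orientation"])
    if R.shape!=(3,3): R=cv2.Rodrigues(R.astype(float))[0]
    d=np.array([(u-K[0,2])/K[0,0],-(v-K[1,2])/K[1,1],-1.])
    return np.array(c["origin"]),R@d
def plane(c,u,v,z):
    o,d=ray(c,u,v); return o+d*(z-o[2])/d[2]
def pts(c,dep):
    K=np.array(c["intrinsics"]);R=np.array(c["orientation"])
    if R.shape!=(3,3): R=cv2.Rodrigues(R.astype(float))[0]
    v,u=np.mgrid[:dep.shape[0],:dep.shape[1]]
    d=np.stack([(u-K[0,2])/K[0,0],-(v-K[1,2])/K[1,1],-np.ones(u.shape)],-1)*dep[...,None]
    return d@R.T+np.array(c["origin"])
E
python3 - <<'E'
from h import *
for n in ("scene","side"):
    im,d=robot.read_camera(n);c=robot.get_calibration(n)
    cv2.imwrite(f"pics/{n}0.png",im[...,::-1]);np.save(n+"0.npy",d);print(n,c)
print(robot.read_state())
E
```

```text
pics
scene {'intrinsics': array([[443.74075906,   0.        , 279.78281774],
       [  0.        , 443.74075906, 214.04500054],
       [  0.        ,   0.        ,   1.        ]]), 'origin': array([-0.4433687 ,  0.74805947,  0.91720935]), 'orientation': array([ 0.53457443, -1.06378704, -1.94125109])}
side {'intrinsics': array([[491.65636829,   0.        , 280.50139529],
       [  0.        , 491.65636829, 202.8414777 ],
       [  0.        ,   0.        ,   1.        ]]), 'origin': array([0.0983447 , 1.0187889 , 0.94807133]), 'orientation': array([ 0.26292083, -1.18956902, -2.41399045])}
{'t': 0.1, 'q': array([-1.22941705e+00,  1.31080231e-01,  1.48915898e+00,  1.68264333e-05,
        1.52302979e+00, -8.54150236e-02]), 'dq': array([ 0.00027328, -0.00120738, -0.00239299, -0.00077939, -0.00121768,
       -0.00084716]), 'joint_torque': array([ 2.04055446e-03, -5.61341035e+01, -4.93095124e+01,  7.71248178e-02,
        2.91421416e-02, -5.42419127e-05]), 'tool_pos': array([ 0.24822398, -0.54570146,  0.23170184]), 'orientation': array([-3.06870547e+00, -6.64976460e-01,  3.09735203e-04]), 'force': array([-0.73261737, -0.37727964, -0.94810819]), 'wrist_torque': array([ 0.01493602, -0.01073938,  0.02849095]), 'gripper_force': 0.0, 'opening': 0.0929089144899095}
```

View pics/scene0.png

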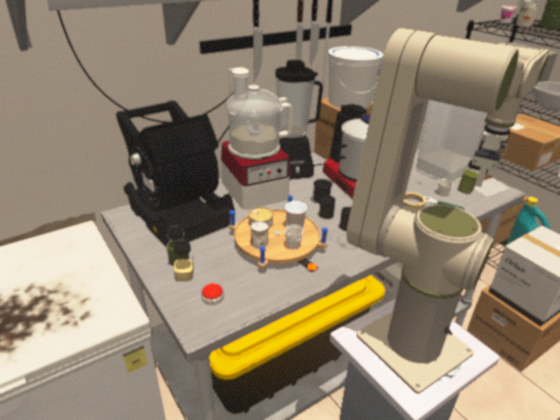

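View pics/side0.png

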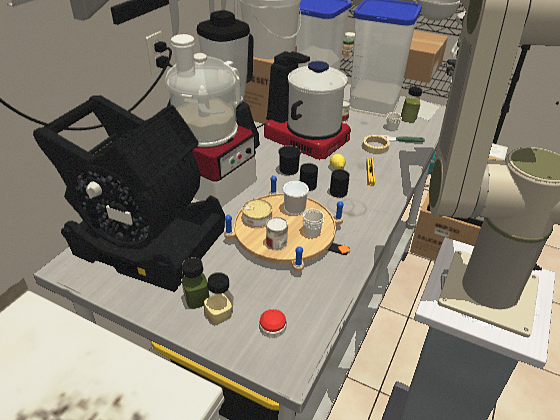

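Side view: the deck's centre is near (285,228). The blue pegs are at (228,220), (274,183), (340,208) and (299,255), and the pointer is at (344,249). The candidate tall tin is the red/white-labelled can at (276,233). The black cans at (289,160), (309,176) and (340,183) are look-alikes off the deck. Next I'll measure and confirm it in a crop.

```bash
python3 - <<'E'
from h import *
for n in ("side","scene"):
    im=cv2.imread(f"pics/{n}0.png");c=robot.get_calibration(n)
    P=pts(c,np.load(n+"0.npy"));hsv=cv2.cvtColor(im,cv2.COLOR_BGR2HSV)
    near=(P[...,0]>.2)&(P[...,0]<1.1)&(abs(P[...,1])<.6)
    print(n)
    for nm,lo,hi,zl,zh in (("blue",(105,120,50),(130,255,255),.03,.11),("orange",(5,200,170),(17,255,255),.0,.03)):
        m=(cv2.inRange(hsv,lo,hi)>0)&near&(P[...,2]>zl-.02)&(P[...,2]<zh+.02)
        k,l,s,ce=cv2.connectedComponentsWithStats(m.astype(np.uint8))
        for i in range(1,k):
            if s[i,4]<6: continue
            x,y,w,h=s[i,:4]
            q=plane(c,x+w/2-.5,y+.5,.092) if nm=="blue" else plane(c,*ce[i],.011)
            print(nm,s[i],np.round(q,3),np.round(np.median(P[l==i],0),3))
    if n=="side":
        # clusters of tops of objects
        r=near&(P[...,2]>.05)&(P[...,2]<.16)
        k,l,s,ce=cv2.connectedComponentsWithStats(r.astype(np.uint8))
        for i in range(1,k):
            if 40<s[i,4]<3000: print("obj",s[i],np.round((P[l==i].min(0)+P[l==i].max(0))/2,3),np.round(np.percentile(P[l==i][:,2],98),3))
        cv2.imwrite("pics/crop.png",cv2.resize(im[165:285,205:365],None,fx=5,fy=5,interpolation=cv2.INTER_CUBIC))
E
```

```text
side
blue [271 176   6  17  82] [ 0.669 -0.075  0.092] [ 0.663 -0.062  0.076]
blue [336 202   7  17  90] [ 0.444 -0.051  0.092] [ 0.438 -0.041  0.075]
blue [225 215   7  18  95] [0.69  0.151 0.092] [0.683 0.163 0.078]
blue [296 247   7  18 106] [0.463 0.173 0.092] [0.458 0.184 0.077]
obj [278 145  23  20 355] [ 0.7   -0.247  0.068] 0.084
obj [332 154  12   7  47] [ 0.558 -0.336  0.055] 0.059
obj [300 163  18  17 256] [ 0.604 -0.192  0.065] 0.078
obj [331 169  19  18 265] [ 0.503 -0.209  0.064] 0.078
obj [270 176   7  15  78] [ 0.664 -0.064  0.077] 0.101
obj [ 283  181   41   54 1149] [0.53  0.009 0.086] 0.119
obj [ 242  199   46   49 1266] [0.604 0.095 0.083] 0.112
obj [336 201   8  17  89] [ 0.44  -0.045  0.077] 0.101
obj [295 246   8  18 106] [0.461 0.182 0.076] 0.1
scene
blue [288 196   4   4  11] [ 0.663 -0.064  0.092] [ 0.658 -0.063  0.09 ]
blue [230 209   4  15  43] [0.697 0.155 0.092] [0.68  0.163 0.077]
blue [323 228   4  14  25] [ 0.439 -0.046  0.092] [ 0.433 -0.04   0.087]
blue [261 247   3   5  14] [0.462 0.179 0.092] [0.455 0.182 0.092]
orange [308 264   8   6  42] [0.384 0.043 0.011] [0.386 0.041 0.01 ]
```

View pics/crop.png

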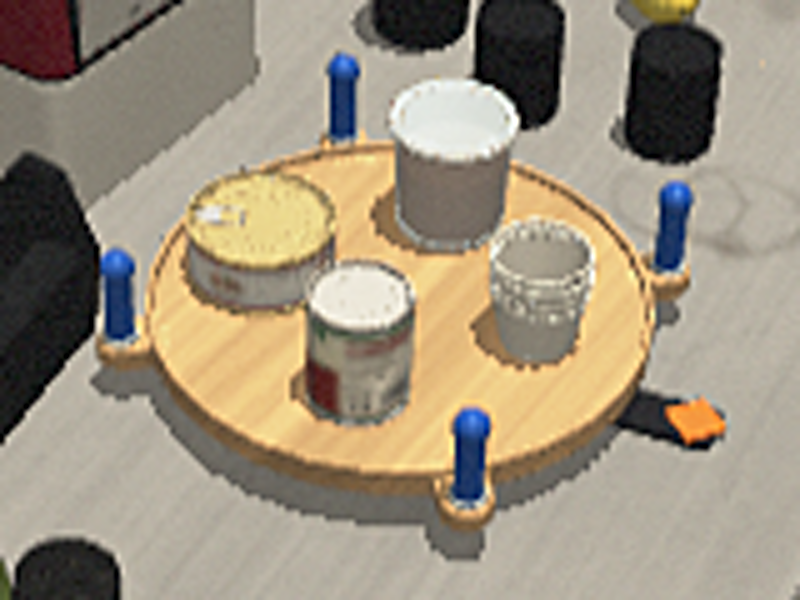

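The crop confirms it: the can at crop (360,340), with the red/green tomato label, is the tall tin. The tub is the white one at (455,160), the flat tin the gold one at (260,240), and the cups are at (540,290) near the pointer at (695,420).

```bash
python3 - <<'E'
from h import *
c=robot.get_calibration("side")
pg=np.array([plane(c,x,y,.086)[:2] for x,y in ((273.5,179),(339.3,205),(228.3,218),(299.3,250))])
C=pg.mean(0);ptr=plane(c,205+695/5,165+420/5,.011)[:2]
pol=lambda p:(np.hypot(*(p-C)).round(3),np.degrees(np.arctan2(*(p-C)[::-1])).round(1)%360)
print("C",C,"pegs",[pol(p) for p in pg],"ptr",ptr,pol(ptr),pol(np.array([.384,.043])))
for n,u,v,z in (("tin",360,298,.108),("tub",455,120,.114),("flat",262,220,.076),("cups",543,255,.097)):
    p=plane(c,205+u/5,165+v/5,z)[:2];print(n,p.round(3),pol(p))
E
```

```text
C [0.56396726 0.05259362] pegs [(np.float64(0.16), np.float64(309.7)), (np.float64(0.159), np.float64(219.4)), (np.float64(0.159), np.float64(39.4)), (np.float64(0.16), np.float64(130.0))] ptr [0.38490396 0.03832721] (np.float64(0.18), np.float64(184.6)) (np.float64(0.18), np.float64(183.1))
tin [0.546 0.137] (np.float64(0.087), np.float64(102.3))
tub [ 0.568 -0.023] (np.float64(0.075), np.float64(272.9))
flat [0.643 0.07 ] (np.float64(0.081), np.float64(12.4))
cups [0.48  0.045] (np.float64(0.084), np.float64(185.0))
```

>>> arm_command(
  targets=[
    {"x": 0.24, "y": 0.74, "z": 0, "rz": 0.55, "claw": 255},
    {"x": 0.24, "y": 0.74, "z": 0, "rz": 0.55, "claw": 255},
    {"x": 0.24, "y": 0.74, "z": 0, "rz": 0.55, "claw": 255},
    {"x": 0.24, "y": 0.74, "z": 0, "rz": 0.55, "claw": 255},
    {"x": 0.24, "y": 0.74, "z": 0, "rz": 0.55, "claw": 255},
    {"x": 0.24, "y": 0.74, "z": 0, "rz": 0.55, "claw": 255},
    {"x": 0.24, "y": 0.74, "z": 0, "rz": 0.55, "claw": 255},
    {"x": 0.24, "y": 0.74, "z": 0, "rz": 0.55, "claw": 255},
    {"x": 0.24, "y": 0.74, "z": 0, "rz": 0.55, "claw": 255},
    {"x": 0.24, "y": 0.74, "z": 0, "rz": 0.55, "claw": 255},
  ],
)

```text
schema error: expected keys x, y, z, rx, ry, rz, claw
```

>>> arm_command(
  targets=[
    {"x": 0.24, "y": 0.74, "z": 0, "rx": 0, "ry": 0, "rz": 0.55, "claw": 255},
    {"x": 0.24, "y": 0.74, "z": 0, "rx": 0, "ry": 0, "rz": 0.55, "claw": 255},
    {"x": 0.24, "y": 0.74, "z": 0, "rx": 0, "ry": 0, "rz": 0.55, "claw": 255},
    {"x": 0.24, "y": 0.74, "z": 0, "rx": 0, "ry": 0, "rz": 0.55, "claw": 255},
    {"x": 0.24, "y": 0.74, "z": 0, "rx": 0, "ry": 0, "rz": 0.55, "claw": 255},
    {"x": 0.24, "y": 0.74, "z": 0, "rx": 0, "ry": 0, "rz": 0.55, "claw": 255},
    {"x": 0.24, "y": 0.74, "z": 0, "rx": 0, "ry": 0, "rz": 0.55, "claw": 255},
    {"x": 0.24, "y": 0.74, "z": 0, "rx": 0, "ry": 0, "rz": 0.55, "claw": 255},
    {"x": 0.24, "y": 0.74, "z": 0, "rx": 0, "ry": 0, "rz": 0.55, "claw": 255},
    {"x": 0.24, "y": 0.74, "z": 0, "rx": 0, "ry": 0, "rz": 0.55, "claw": 255},
  ],
)

```text
t: 0.93
tool_pos: [0.3691, -0.1718, 0.2324]
orientation: [-2.259, -2.182, -0.002]
force: [-0.5, -0.2, 0.4]
opening: 0.031
gripper_force: 0.0
```

>>> arm_command(
  targets=[
    {"x": 0.1, "y": 0.32, "z": 0, "rx": 0, "ry": 0, "rz": 0.24, "claw": 255},
    {"x": 0.1, "y": 0.32, "z": 0, "rx": 0, "ry": 0, "rz": 0.24, "claw": 255},
    {"x": 0.1, "y": 0.32, "z": 0, "rx": 0, "ry": 0, "rz": 0.24, "claw": 255},
    {"x": 0.1, "y": 0.32, "z": 0, "rx": 0, "ry": 0, "rz": 0.24, "claw": 255},
    {"x": 0.1, "y": 0.32, "z": 0, "rx": 0, "ry": 0, "rz": 0.24, "claw": 255},
    {"x": 0.1, "y": 0.32, "z": -0.04, "rx": 0, "ry": 0, "rz": 0.24, "claw": 255},
    {"x": 0.1, "y": 0.32, "z": -0.1, "rx": 0, "ry": 0, "rz": 0.24, "claw": 255},
    {"x": 0.1, "y": 0.32, "z": -0.15, "rx": 0, "ry": 0, "rz": 0.24, "claw": 255},
    {"x": 0.1, "y": 0.32, "z": -0.15, "rx": 0, "ry": 0, "rz": 0.24, "claw": 255},
    {"x": 0.1, "y": 0.32, "z": -0.15, "rx": 0, "ry": 0, "rz": 0.24, "claw": 255},
  ],
)

```text
t: 1.77
tool_pos: [0.417, -0.0163, 0.1565]
orientation: [-1.687, -2.646, 0.003]
force: [-0.6, 0.0, 0.7]
opening: 0.0005
gripper_force: 0.0
```

```bash
python3 - <<'E'
from h import *
im,d=robot.read_camera("side");s=robot.read_state();print(s["t"],s["tool_pos"],s["orientation"],s["opening"],s["q"])
cv2.imwrite("pics/side1.png",cv2.resize(im[130:310,190:410,::-1],None,fx=3,fy=3))
E
```

```text
1.8167 [ 0.41825928 -0.01646568  0.15820626] [-1.68915287e+00 -2.64816249e+00  4.44372506e-04] 0.0005140063443302576 [-1.61941893e-01 -3.36835454e-01  2.05984065e+00 -3.39900224e-05
  1.41922595e+00 -5.97148146e-01]
```

View pics/side1.png

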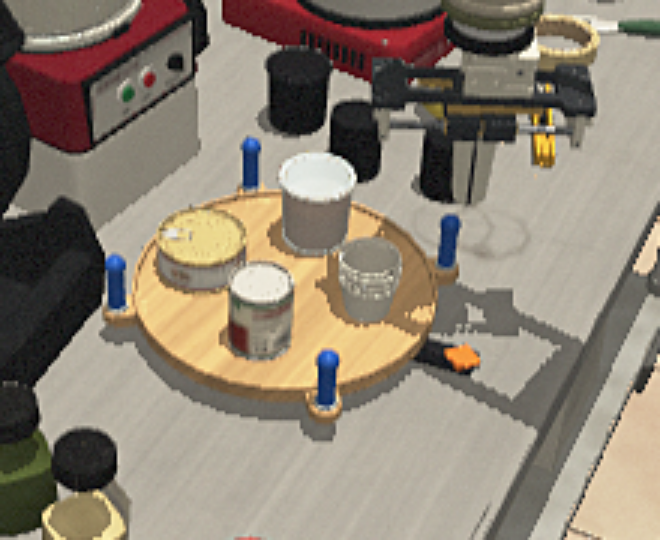

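The tool is in place, with tips at crop (473,200). The deck hasn't moved. Now the arc numbers.

```bash
python3 - <<'E'
from h import *
C=np.array([.564,.0526]);p=lambda a:C+.16*np.array([np.cos(np.radians(a)),np.sin(np.radians(a))])
cur=np.array([.418,-.016])
for a in (205,211): print(a,((p(a)-cur)/.5).round(3))
for s in range(211,292,20):
    print(s,*[((p(s+2*i)-p(s))/.5).round(3).tolist()+[round(np.radians(2*i)/2,3)] for i in range(1,11)])
E
```

```text
205 [0.002 0.002]
211 [ 0.018 -0.028]
211 [0.006, -0.009, np.float64(0.017)] [0.012, -0.019, np.float64(0.035)] [0.019, -0.028, np.float64(0.052)] [0.026, -0.037, np.float64(0.07)] [0.033, -0.045, np.float64(0.087)] [0.04, -0.053, np.float64(0.105)] [0.048, -0.061, np.float64(0.122)] [0.056, -0.069, np.float64(0.14)] [0.064, -0.077, np.float64(0.157)] [0.073, -0.084, np.float64(0.175)]
231 [0.009, -0.007, np.float64(0.017)] [0.018, -0.013, np.float64(0.035)] [0.027, -0.02, np.float64(0.052)] [0.037, -0.026, np.float64(0.07)] [0.046, -0.031, np.float64(0.087)] [0.056, -0.036, np.float64(0.105)] [0.066, -0.041, np.float64(0.122)] [0.076, -0.046, np.float64(0.14)] [0.087, -0.05, np.float64(0.157)] [0.097, -0.054, np.float64(0.175)]
251 [0.011, -0.003, np.float64(0.017)] [0.021, -0.007, np.float64(0.035)] [0.032, -0.009, np.float64(0.052)] [0.043, -0.012, np.float64(0.07)] [0.054, -0.013, np.float64(0.087)] [0.065, -0.015, np.float64(0.105)] [0.076, -0.016, np.float64(0.122)] [0.087, -0.017, np.float64(0.14)] [0.099, -0.017, np.float64(0.157)] [0.11, -0.017, np.float64(0.175)]
271 [0.011, 0.0, np.float64(0.017)] [0.022, 0.001, np.float64(0.035)] [0.033, 0.002, np.float64(0.052)] [0.044, 0.004, np.float64(0.07)] [0.055, 0.006, np.float64(0.087)] [0.066, 0.008, np.float64(0.105)] [0.077, 0.011, np.float64(0.122)] [0.088, 0.014, np.float64(0.14)] [0.099, 0.017, np.float64(0.157)] [0.109, 0.021, np.float64(0.175)]
291 [0.01, 0.004, np.float64(0.017)] [0.021, 0.009, np.float64(0.035)] [0.031, 0.014, np.float64(0.052)] [0.04, 0.019, np.float64(0.07)] [0.05, 0.024, np.float64(0.087)] [0.06, 0.03, np.float64(0.105)] [0.069, 0.037, np.float64(0.122)] [0.078, 0.043, np.float64(0.14)] [0.087, 0.05, np.float64(0.157)] [0.095, 0.057, np.float64(0.175)]
```

>>> arm_command(
  targets=[
    {"x": 0, "y": 0, "z": -0.06, "rx": 0, "ry": 0, "rz": 0, "claw": 255},
    {"x": 0, "y": 0, "z": -0.12, "rx": 0, "ry": 0, "rz": 0, "claw": 255},
    {"x": 0, "y": 0, "z": -0.16, "rx": 0, "ry": 0, "rz": 0, "claw": 255},
    {"x": 0, "y": 0, "z": -0.16, "rx": 0, "ry": 0, "rz": 0, "claw": 255},
    {"x": 0.003, "y": -0.005, "z": -0.16, "rx": 0, "ry": 0, "rz": 0.009, "claw": 255},
    {"x": 0.006, "y": -0.009, "z": -0.16, "rx": 0, "ry": 0, "rz": 0.017, "claw": 255},
    {"x": 0.009, "y": -0.014, "z": -0.16, "rx": 0, "ry": 0, "rz": 0.026, "claw": 255},
    {"x": 0.012, "y": -0.019, "z": -0.16, "rx": 0, "ry": 0, "rz": 0.035, "claw": 255},
    {"x": 0.015, "y": -0.024, "z": -0.16, "rx": 0, "ry": 0, "rz": 0.044, "claw": 255},
    {"x": 0.018, "y": -0.028, "z": -0.16, "rx": 0, "ry": 0, "rz": 0.052, "claw": 255},
  ],
)

```text
t: 2.65
tool_pos: [0.4282, -0.0306, 0.0785]
orientation: [1.546, 2.734, 0.001]
force: [-0.4, 1.7, 1.6]
opening: 0.0005
gripper_force: 0.9
```

>>> arm_command(
  targets=[
    {"x": 0.004, "y": -0.006, "z": 0, "rx": 0, "ry": 0, "rz": 0.012, "claw": 255},
    {"x": 0.008, "y": -0.013, "z": 0, "rx": 0, "ry": 0, "rz": 0.024, "claw": 255},
    {"x": 0.014, "y": -0.021, "z": 0, "rx": 0, "ry": 0, "rz": 0.04, "claw": 255},
    {"x": 0.02, "y": -0.03, "z": 0, "rx": 0, "ry": 0, "rz": 0.056, "claw": 255},
    {"x": 0.028, "y": -0.04, "z": 0, "rx": 0, "ry": 0, "rz": 0.075, "claw": 255},
    {"x": 0.036, "y": -0.049, "z": 0, "rx": 0, "ry": 0, "rz": 0.096, "claw": 255},
    {"x": 0.045, "y": -0.058, "z": 0, "rx": 0, "ry": 0, "rz": 0.115, "claw": 255},
    {"x": 0.054, "y": -0.067, "z": 0, "rx": 0, "ry": 0, "rz": 0.135, "claw": 255},
    {"x": 0.064, "y": -0.077, "z": 0, "rx": 0, "ry": 0, "rz": 0.157, "claw": 255},
    {"x": 0.073, "y": -0.084, "z": 0, "rx": 0, "ry": 0, "rz": 0.175, "claw": 255},
  ],
)

```text
t: 3.48
tool_pos: [0.4642, -0.0725, 0.0777]
orientation: [-1.044, -2.963, -0.0]
force: [-0.2, 0.2, 0.8]
opening: 0.0005
gripper_force: 0.4
```

```bash
python3 - <<'E'
from h import *
im,d=robot.read_camera("side");s=robot.read_state();print(s["t"],s["tool_pos"],s["orientation"],s["force"])
cv2.imwrite("pics/side2.png",cv2.resize(im[130:310,190:410,::-1],None,fx=3,fy=3))
E
```

```text
3.5333 [ 0.46489853 -0.0730716   0.07794095] [ 1.04114070e+00  2.96320824e+00 -1.54155772e-04] [-0.07928442 -0.28328823  0.152529  ]
```

View pics/side2.png

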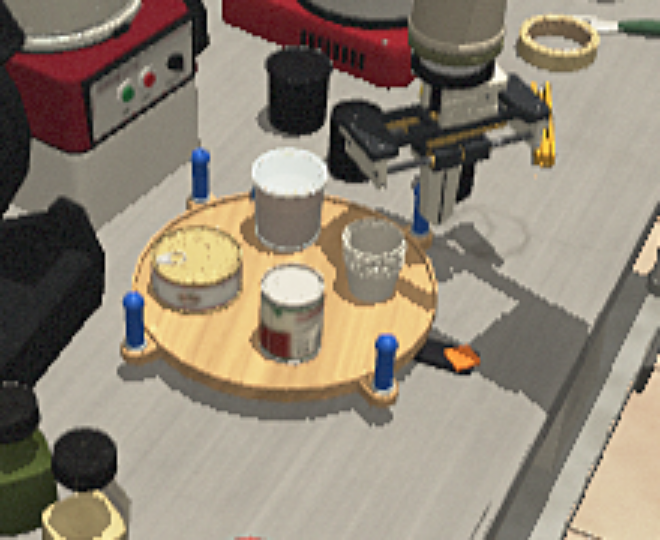

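The push works: the finger bears on the peg at (420,205), and everything has turned about 18° and is still standing. Continuing.

>>> arm_command(
  targets=[
    {"x": 0.006, "y": -0.005, "z": 0, "rx": 0, "ry": 0, "rz": 0.012, "claw": 255},
    {"x": 0.016, "y": -0.012, "z": 0, "rx": 0, "ry": 0, "rz": 0.031, "claw": 255},
    {"x": 0.027, "y": -0.02, "z": 0, "rx": 0, "ry": 0, "rz": 0.052, "claw": 255},
    {"x": 0.037, "y": -0.026, "z": 0, "rx": 0, "ry": 0, "rz": 0.07, "claw": 255},
    {"x": 0.046, "y": -0.031, "z": 0, "rx": 0, "ry": 0, "rz": 0.087, "claw": 255},
    {"x": 0.056, "y": -0.036, "z": 0, "rx": 0, "ry": 0, "rz": 0.105, "claw": 255},
    {"x": 0.066, "y": -0.041, "z": 0, "rx": 0, "ry": 0, "rz": 0.122, "claw": 255},
    {"x": 0.076, "y": -0.046, "z": 0, "rx": 0, "ry": 0, "rz": 0.14, "claw": 255},
    {"x": 0.087, "y": -0.05, "z": 0, "rx": 0, "ry": 0, "rz": 0.157, "claw": 255},
    {"x": 0.097, "y": -0.054, "z": 0, "rx": 0, "ry": 0, "rz": 0.175, "claw": 255},
  ],
)

```text
t: 4.37
tool_pos: [0.5124, -0.0991, 0.0776]
orientation: [-0.515, -3.098, -0.001]
force: [-0.1, 1.7, -0.0]
opening: 0.0004
gripper_force: 0.5
```

>>> arm_command(
  targets=[
    {"x": 0.011, "y": -0.003, "z": 0, "rx": 0, "ry": 0, "rz": 0.017, "claw": 255},
    {"x": 0.021, "y": -0.007, "z": 0, "rx": 0, "ry": 0, "rz": 0.035, "claw": 255},
    {"x": 0.032, "y": -0.009, "z": 0, "rx": 0, "ry": 0, "rz": 0.052, "claw": 255},
    {"x": 0.043, "y": -0.012, "z": 0, "rx": 0, "ry": 0, "rz": 0.07, "claw": 255},
    {"x": 0.054, "y": -0.013, "z": 0, "rx": 0, "ry": 0, "rz": 0.087, "claw": 255},
    {"x": 0.065, "y": -0.015, "z": 0, "rx": 0, "ry": 0, "rz": 0.105, "claw": 255},
    {"x": 0.076, "y": -0.016, "z": 0, "rx": 0, "ry": 0, "rz": 0.122, "claw": 255},
    {"x": 0.087, "y": -0.017, "z": 0, "rx": 0, "ry": 0, "rz": 0.14, "claw": 255},
    {"x": 0.099, "y": -0.017, "z": 0, "rx": 0, "ry": 0, "rz": 0.157, "claw": 255},
    {"x": 0.11, "y": -0.017, "z": 0, "rx": 0, "ry": 0, "rz": 0.175, "claw": 255},
  ],
)

```text
t: 5.2
tool_pos: [0.5674, -0.1077, 0.0775]
orientation: [0.032, -3.141, -0.0]
force: [-0.6, -0.2, 0.4]
opening: 0.0005
gripper_force: 0.5
```

```bash
python3 - <<'E'
from h import *
im,d=robot.read_camera("side");s=robot.read_state();print(s["t"],s["tool_pos"],s["orientation"],s["force"],s["q"])
cv2.imwrite("pics/side3.png",cv2.resize(im[130:310,190:410,::-1],None,fx=3,fy=3))
E
```

```text
5.25 [ 0.56825073 -0.10770165  0.07776057] [-3.65188559e-02  3.14102599e+00 -3.26247092e-05] [-0.77014703 -0.13795144 -0.05206779] [-2.76002110e-01  1.98851578e-01  1.70414490e+00  8.52848309e-05
  1.23825045e+00 -1.87007804e+00]
```

View pics/side3.png

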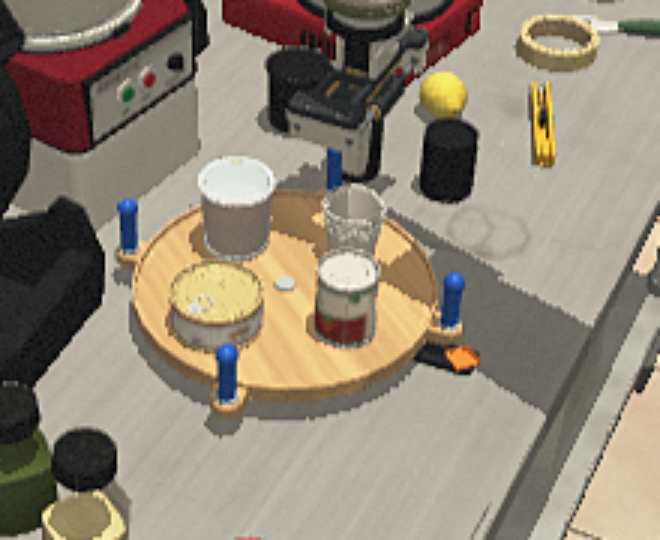

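The tin's top is at crop (348,270), and everything is standing. I'll check its angle and the clearance around the end pose.

```bash
python3 - <<'E'
from h import *
c=robot.get_calibration("side");C=np.array([.564,.0526])
p=plane(c,190+348/3,130+270/3,.108)[:2]-C;print(np.hypot(*p),np.degrees(np.arctan2(p[1],p[0])))
P=pts(c,np.load("side0.npy")).reshape(-1,3);d=np.hypot(P[:,0]-.632,P[:,1]+.093)
m=(P[:,2]>.125)&(P[:,2]<.6)&(P[:,0]>.4)&(d<.35);o=np.argsort(d[m])
print(P[m][o][:400:40].round(3),d[m][o][:400:40].round(3))
E
```

```text
0.08337812763687774 158.52658119109537
[[ 0.751 -0.077  0.164]
 [ 0.762 -0.09   0.164]
 [ 0.764 -0.094  0.179]
 [ 0.766 -0.09   0.184]
 [ 0.768 -0.092  0.133]
 [ 0.77  -0.092  0.189]
 [ 0.769 -0.065  0.136]
 [ 0.766 -0.043  0.16 ]
 [ 0.777 -0.099  0.19 ]
 [ 0.771 -0.041  0.187]] [0.12  0.13  0.132 0.134 0.136 0.138 0.14  0.143 0.146 0.148]
```

>>> arm_command(
  targets=[
    {"x": 0.011, "y": 0, "z": 0, "rx": 0, "ry": 0, "rz": 0.017, "claw": 255},
    {"x": 0.022, "y": 0.001, "z": 0, "rx": 0, "ry": 0, "rz": 0.035, "claw": 255},
    {"x": 0.033, "y": 0.002, "z": 0, "rx": 0, "ry": 0, "rz": 0.052, "claw": 255},
    {"x": 0.044, "y": 0.004, "z": 0, "rx": 0, "ry": 0, "rz": 0.07, "claw": 255},
    {"x": 0.055, "y": 0.006, "z": 0, "rx": 0, "ry": 0, "rz": 0.087, "claw": 255},
    {"x": 0.066, "y": 0.008, "z": 0, "rx": 0, "ry": 0, "rz": 0.105, "claw": 255},
    {"x": 0.077, "y": 0.011, "z": 0, "rx": 0, "ry": 0, "rz": 0.122, "claw": 255},
    {"x": 0.088, "y": 0.014, "z": 0, "rx": 0, "ry": 0, "rz": 0.14, "claw": 255},
    {"x": 0.099, "y": 0.017, "z": 0, "rx": 0, "ry": 0, "rz": 0.157, "claw": 255},
    {"x": 0.109, "y": 0.021, "z": 0, "rx": 0, "ry": 0, "rz": 0.175, "claw": 255},
  ],
)

```text
t: 6.08
tool_pos: [0.6217, -0.0971, 0.0775]
orientation: [0.577, -3.087, -0.0]
force: [-2.0, -0.1, -0.2]
opening: 0.0003
gripper_force: 0.4
```

>>> arm_command(
  targets=[
    {"x": 0.008, "y": 0.003, "z": 0, "rx": 0, "ry": 0, "rz": 0.014, "claw": 255},
    {"x": 0.015, "y": 0.006, "z": 0, "rx": 0, "ry": 0, "rz": 0.026, "claw": 255},
    {"x": 0.021, "y": 0.009, "z": 0, "rx": 0, "ry": 0, "rz": 0.035, "claw": 255},
    {"x": 0.025, "y": 0.011, "z": 0, "rx": 0, "ry": 0, "rz": 0.042, "claw": 255},
    {"x": 0.028, "y": 0.012, "z": 0, "rx": 0, "ry": 0, "rz": 0.047, "claw": 255},
    {"x": 0.028, "y": 0.012, "z": 0, "rx": 0, "ry": 0, "rz": 0.047, "claw": 255},
  ],
)

```text
t: 6.58
tool_pos: [0.6361, -0.091, 0.0777]
orientation: [-0.722, 3.057, 0.0]
force: [0.1, 0.3, 0.2]
opening: 0.0005
gripper_force: 0.0
```

```bash
python3 - <<'E'
from h import *
im,d=robot.read_camera("side");s=robot.read_state();print(s["t"],s["tool_pos"],s["force"])
cv2.imwrite("pics/side4.png",cv2.resize(im[130:310,190:410,::-1],None,fx=3,fy=3))
E
```

```text
6.6333 [ 0.63604997 -0.09110187  0.07770357] [-0.38203919  0.08031615 -0.14594663]
```

View pics/side4.png

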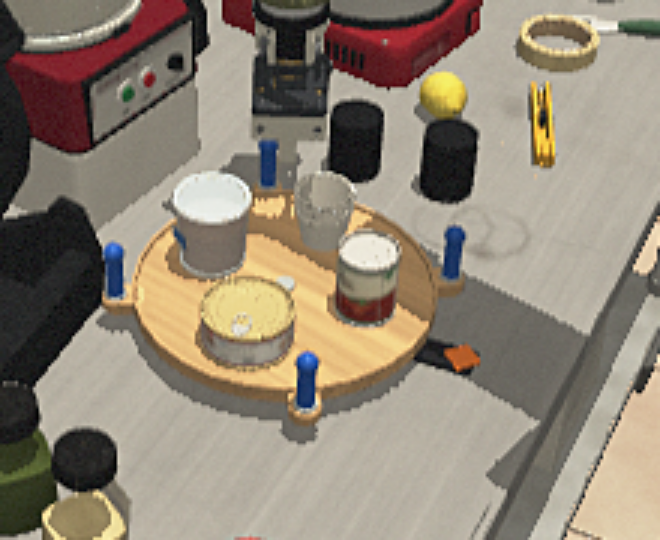

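The tin's top is at crop (370,249) and the pointer is at (462,357). I'll compute the lateral error.

```bash
python3 - <<'E'
from h import *
c=robot.get_calibration("side");C=np.array([.564,.0526]);q=lambda u,v,z:plane(c,190+u/3,130+v/3,z)[:2]
f=q(462,357,.011)-C;f2=np.array([.384,.043])-C
print("axis mark",q(286,284,.037))
for p in (q(370,249,.108)-C,):
    print(p+C,np.degrees(np.arctan2(*p[::-1]))%360)
    for g in (f,f2): print(np.degrees(np.arctan2(*g[::-1]))%360,np.cross(g,p)/np.hypot(*g))
E
```

```text
axis mark [0.56227163 0.05150563]
[0.4814909  0.04650601] 184.2241036948741
184.55647038093258 -0.00047992744610759916
183.05288251479243 0.0016910996790452625<stdin>:7: DeprecationWarning: Arrays of 2-dimensional vectors are deprecated. Use arrays of 3-dimensional vectors instead. (deprecated in NumPy 2.0)
```

It's on the line to within about 2 mm. Backing off along the tangent, then up.

>>> arm_command(
  targets=[
    {"x": -0.015, "y": -0.008, "z": 0, "rx": 0, "ry": 0, "rz": 0, "claw": 255},
    {"x": -0.03, "y": -0.016, "z": 0, "rx": 0, "ry": 0, "rz": 0, "claw": 255},
    {"x": -0.04, "y": -0.025, "z": 0, "rx": 0, "ry": 0, "rz": 0, "claw": 255},
    {"x": -0.04, "y": -0.025, "z": 0.04, "rx": 0, "ry": 0, "rz": 0, "claw": 255},
    {"x": -0.04, "y": -0.025, "z": 0.1, "rx": 0, "ry": 0, "rz": 0, "claw": 255},
    {"x": -0.04, "y": -0.025, "z": 0.17, "rx": 0, "ry": 0, "rz": 0, "claw": 255},
    {"x": -0.04, "y": -0.025, "z": 0.24, "rx": 0, "ry": 0, "rz": 0, "claw": 255},
    {"x": -0.04, "y": -0.025, "z": 0.24, "rx": 0, "ry": 0, "rz": 0, "claw": 255},
    {"x": -0.04, "y": -0.025, "z": 0.24, "rx": 0, "ry": 0, "rz": 0, "claw": 255},
    {"x": -0.04, "y": -0.025, "z": 0.24, "rx": 0, "ry": 0, "rz": 0, "claw": 255},
  ],
)

```text
t: 7.47
tool_pos: [0.6154, -0.1041, 0.1975]
orientation: [-0.72, 3.058, -0.0]
force: [-0.9, -0.9, -1.2]
opening: 0.0005
gripper_force: 0.0
```

```bash
python3 - <<'E'
from h import *
im,d=robot.read_camera("side");s=robot.read_state();print(s["t"],s["tool_pos"],s["force"])
cv2.imwrite("pics/side5.png",cv2.resize(im[130:310,190:410,::-1],None,fx=3,fy=3))
E
```

```text
7.5167 [ 0.61483612 -0.10384324  0.19631604] [ 0.04062226  0.02988839 -0.22785661]
```

View pics/side5.png

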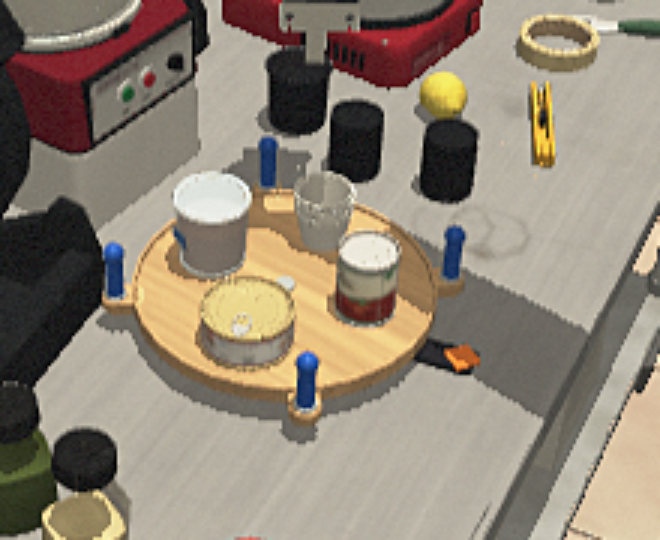

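The deck hasn't moved: the tin is still at (370,249), all four things stand, and the gripper is clear. Handing in.

```bash
python3 -c "
from plant import robot
print(robot.close_job())"
```

```text
the job is handed in; nothing more can be done
None
```

I turned the deck about 82° by pushing one blue peg; the tall tomato tin is at the front, measured about 2 mm off the pointer line, all four things stood upright in the last picture, the gripper was clear, and the job is handed in (the hand-in returned no verdict).

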